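# Roll a round bar into the V-block and butt it against the end stop

## Task

Load the round aluminium bar into the V-block for marking out: push it from the side with the fingers so that it rolls along the bench, up the block's ramp and drops into the V, then push it endways along the V until its end butts against the red stop. Do not pick the bar up, and leave the magnet, pipe ring, tin and nut where they are; finish clear of everything.

Things in the scene. Friction and masses are not known exactly. Their poses are not given: they have to be found in the camera images.
- bar: Solid smooth aluminium round bar, 40 mm diameter, 150 mm long, about 0.5 kg, a thin blue ring painted round it 30 mm from each end. It lies on the bench and rolls easily. Origin at its centre (20 mm above the bench); x runs along the bar, towards the end that shall meet the stop; y and z turn with the bar as it rolls.
- vblock: Steel V-block fixed to the bench, 140 mm long (x, with the stop), 129 mm across (y). Origin at bench level below the V's bottom line, half-way along the V; z up, y the way the bar must roll in, x along the V towards the red stop. Along y: ramp from the bench at -74 mm up to a crest 13 mm high at -20 to -16 mm, the V at 0, a blue fence 42 mm high from 28 to 55 mm.
- v_mid (a point): Middle of the V's bottom line, 4 mm above the bench, axes as the block's. The V (bright metal, the ramp dark) is 130 mm long, its sides slope 30 degrees. A bar seated in it has its centre right above this line, 27 mm above the bench; butted against the stop, its centre is 10 mm from here on the side away from the stop, and its free end stands 20 mm out of the V's open end.
- stop_face (a point): Point on the face of the red end stop (plate 10 mm thick, up to 42 mm high, y = -26 to +55 mm of the block) that the bar's end shall touch, on the axis of a seated bar: 65 mm along the block's x from its origin, 27 mm above the bench.
- magnet_red: Bystander: flat triangular welding magnet with red edges, 68 x 90 x 19 mm, lying on the bench; origin under its centre.
- pipe_ring: Bystander: grey sawn ring of pipe standing on end, 48 mm diameter, 52 mm high; origin under its centre.
- paste_tin: Bystander: round yellow tin with a pale grey lid, 72 mm diameter, 49 mm high; origin under its centre.
- loose_nut: Bystander: hexagon nut, 24 mm across flats, 14 mm high, lying flat behind the bar; origin under its centre.
Not all that is in view belongs to the job. Several things have the shape of the bar; the one meant has the colours described above.

How it is judged:
On the way, in this order (a step that is already met when the one before it is completed fails the run):
1. the bar has rolled about its own axis (at least 1.2 rad) while lying on the bench, before the block's ramp (angle between bar's own z axis and vertical above 1.2 rad and angle between bar's own x axis and vertical above 1.45 rad and height (world z) of bar below 0.024 m and y of bar in the frame of vblock below -0.06 m), for 0.05 s.
2. the bar lies in the V, in contact with the block (y of bar in the frame of vblock between -0.005 and 0.005 m and height (world z) of bar below 0.031 m and angle between the x axis of bar and the x axis of vblock, either way round below 0.06 rad and contact force between bar and vblock above 0.5 N), for 0.2 s.
At the end, for the whole second after the job is handed in: The bar rests in the V (its centre within 4 mm of the V's bottom line to the side and 23 to 31 mm above the bench, its axis within 0.05 rad of the V), its end within 3 mm of the red stop, still (y of bar in the frame of vblock between -0.004 and 0.004 m and height (world z) of bar between 0.023 and 0.031 m and angle between the x axis of bar and the x axis of vblock, either way round below 0.05 rad and x of bar in the frame of vblock between -0.013 and -0.007 m and linear speed of bar below 0.01 m/s and angular speed of bar below 0.1 rad/s); the robot touches nothing.
It fails at once if the bar is lifted off the bench before the block (its centre over 35 mm high) (height (world z) of bar above 0.035 m and y of bar in the frame of vblock below -0.09 m).
It fails at once if the bar is lifted (its centre over 60 mm high) (height (world z) of bar above 0.06 m).
It fails at once if a bystander (magnet, pipe ring, tin or nut) is moved by more than 20 mm (distance of any of magnet_red, pipe_ring, paste_tin, loose_nut from where it was at the start of the episode above 0.02 m).
It also fails if it takes over 51 s, if anything falls off the work surface, if the arm or the gripper's body presses on something with over 40 N, if the wrist force passes 120 N, or if a joint passes its speed limit or range.

## Robot

A 6-joint arm with a two-finger parallel gripper is mounted at the origin on the work surface; the furniture and walls round the work are solid. World frame = base frame: x ahead of the robot, y to its left, z up, the work surface at z = 0. Lengths are in m, angles in rad, forces in N, time in s.
With the tool pointing down it reaches from about 0.3 to 0.95 m from the base axis. Payload 3.1 kg.
Tool frame: the origin (TCP) lies at the centre of the arm's flange, where the gripper is bolted on; the fingertips stand 173 mm ahead of it and the grasp point (between the pads) lies 155 mm ahead of it; z points along the fingers, y is the line along which they close (so a half turn about z gives the same grasp; the last joint's range is limited). The gripper opens to 85 mm and grips with 20 to 120 N. Pads are 22 mm wide; open, the fingers measure 114 mm over their backs; the gripper's body (76 mm by 85 mm) begins 54 mm behind the grasp point. The pads swing forward as they close: fully open they stand 13 mm farther back than shut.
Start: joints at [1.216, 0.308, 1.634, -0, 1.2, -0.07], TCP at [0.176, 0.6, 0.405] pointing down, gripper open.
Joint ranges: [-3.06, 3.06], [-0.79, 1.96], [0.05, 2.63], [-1.19, 4.34], [0.05, 2.64], [-2.94, 2.94]. Speed limits (rad/s): [2.79, 2.79, 3.14, 3.14, 3.14, 3.14].

## Interface

Orientations are given as a rotation vector (axis times angle).
In Python, from workcell import manip, eyes gives the robot as it stands.
- The arm moves only by the tool arm_command, never from a script. Its argument "deltas" is a list of rows, each a list of 6 numbers: the shift along the tool's x, y, z in cm, then the turn, a rotation vector about the tool's x, y, z in degrees. In form: [[x, y, z, rx, ry, rz], ...]. A call has 1 to 10 rows; each row shifts and turns the commanded pose from where the row before left it, along the tool's axes as they then stand; what a row does not reach is not made up. A row lasts 1/10 s, in which the tool goes at most 50 mm and 8.59 degrees, less where a joint would pass 70% of its speed; a pose out of reach is approached as far as the arm can. A call is refused whole if a number of a shift passes 5 or a number of a turn 8.59, either way. A call with a gripper value outside its range is refused whole. "gripper" is the opening, from 0 (shut) to 1 (fully open), set as the call begins (left out, the last holds). The fingers move at their own pace and stop on an object; the grip force is fixed at half the most. Time passes only in rows, so rows that do not move let the fingers close. It gives the time, the measured TCP pose, the force, the opening and the grip force at its end, in the units of the state.
- manip.read_state(): the state, without advancing time (a new reading comes with each control period).
- eyes.grab_frame(name): name is "scene" or "side" or "wrist"; returns the picture (384x512x3 uint8, red, green, blue); there is no depth.
- eyes.camera_params(name): a dict with "fov_y" (degrees; the focal length in pixels is half the picture's height over the tangent of half this angle, whatever the lens; pixels are square), "cx", "cy" (the principal point, pixels), "k1" (the pictures are not rectified: a ray, as slopes to the right and down, at radius r is drawn at 1 + k1 r^2 times it, then the intrinsics apply), "camera_from_world" (4x4, takes a point from world to camera coordinates). Camera axes: x right, y down, z forward; pixel columns grow to the right and rows downward; lengths in m; the calibration is good to about 2 mm. A picture is of the moment at which its call begins: read the wrist's pose just before it. camera_params takes no time and is no camera call; for the wrist camera it gives the pose at the moment of the call.
- manip.close_job(): hands the job in; it is judged then, once.
The state is a dict: "time_s": time; "qpos": joint angles; "joint_vel": joint speeds; "joint_efforts": joint torques, N m; "tcp_pos": TCP position; "eef_rot": TCP orientation; "contact_force": force on the tool from outside, world axes, zero at the start; "ft_torque": the same for the moment, N m; "grip_width": opening from 0.0 (shut) to 1.0 (fully open); "gripper_force": force on a finger pad.
Only numpy, scipy, OpenCV 4.12 (cv2) and the standard library are available. Lean on these libraries where they do the work, as an engineer would, in place of code of your own. Each camera call takes 0.05 s, during which the arm holds its last target. There are 200 camera calls.

## Working session

There is one attempt and no reset: what is moved stays moved. The work goes in short steps, Python scripts to look and compute and a tool call to move; the robot and the scene stay as the last step left them, time stands still between calls to the robot, and variables do not carry over. Pictures are saved under pics/ and viewed, at most 10 in all, crops included, and the job is handed in when it is done.

Besides the shell and the picture viewer there is one more tool, called after "Emit:" as name(argument=value, ...) on one line, values as JSON. arm_command: Moves the arm, as the interface text tells. Its arguments: {"type":"object","properties":{"deltas":{"type":"array"},"gripper":{"type":"number"}},"required":["deltas"]}

```bash
mkdir -p pics
cat > h.py <<'E'
import numpy as np, cv2
from workcell import manip, eyes
def ray(p,u,v):
    f=192/np.tan(np.radians(p["fov_y"])/2); k=p["k1"]
    d=np.array([(u-p["cx"])/f,(v-p["cy"])/f]); s=d.copy()
    for _ in range(30): s=d/(1+k*(s@s))
    T=np.array(p["camera_from_world"]); R=T[:3,:3]
    return -R.T@T[:3,3], R.T@np.array([s[0],s[1],1])
def onz(p,u,v,z):
    o,d=ray(p,u,v); return o+d*(z-o[2])/d[2]
def tri(p,a,q,b):
    o,d=ray(p,*a); o2,e=ray(q,*b)
    t=np.linalg.lstsq(np.c_[d,-e],o2-o,rcond=None)[0]
    A=o+d*t[0];B=o2+e*t[1]; return (A+B)/2,np.linalg.norm(A-B)
def grab(n,name=None):
    im=eyes.grab_frame(n); p=eyes.camera_params(n)
    if name: cv2.imwrite(f"pics/{name}.png",im[:,:,::-1])
    return im,p
E
python3 - <<'E'
from h import *
for n in("scene","side"):
    im,p=grab(n,n+"0"); T=np.array(p["camera_from_world"]); print(n,p["fov_y"],(-T[:3,:3].T@T[:3,3]).round(3),T[:3,:3].round(2).tolist())
s=manip.read_state();print(s["tcp_pos"],s["eef_rot"],s["time_s"])
E
```

```text
scene 55.1936924052949 [ 0.103 -0.569  0.533] [[0.81, -0.58, -0.0], [-0.32, -0.44, -0.84], [0.49, 0.69, -0.54]]
side 45.54019442678768 [0.477 0.968 0.444] [[-1.0, -0.1, 0.02], [-0.06, 0.38, -0.92], [0.08, -0.92, -0.38]]
[0.17548708 0.59945589 0.40354235] [-0.44575755 -3.10934127  0.00326978] 0.1
```

View pics/scene0.png

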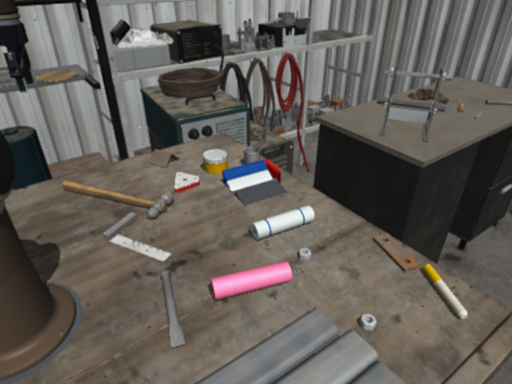

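View pics/side0.png

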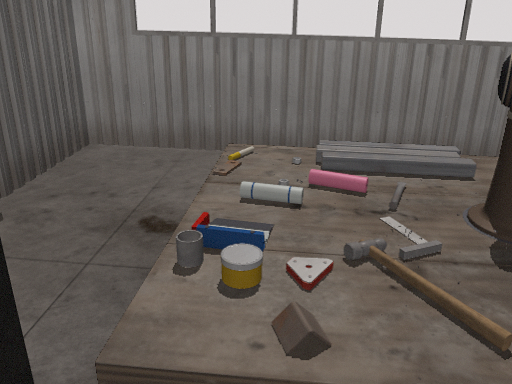

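The white bar with blue rings is at scene (250–314, 207–238) and side (240–303, 182–205). The block, with its blue fence and red stop, is at scene (222–286, 160–203) and side (195–274, 215–250). The nut is at scene (304, 254), and the pink bar is a decoy. I'll enlarge these areas next.

Run:
```python
import cv2,numpy as np
a=cv2.imread("pics/scene0.png")[140:270,190:330]; b=cv2.imread("pics/side0.png")[170:280,165:315]
a=cv2.resize(a,None,fx=4,fy=4,interpolation=cv2.INTER_CUBIC);b=cv2.resize(b,None,fx=4,fy=4,interpolation=cv2.INTER_CUBIC)
cv2.imwrite("pics/a.png",a);cv2.imwrite("pics/b.png",b)
```

```text
(no output)
```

View pics/a.png

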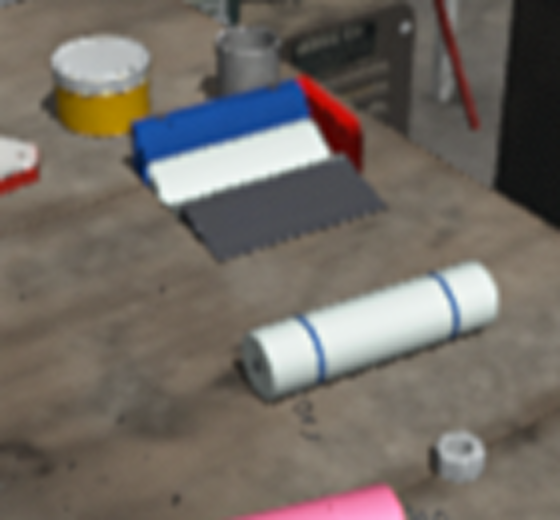

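View pics/b.png

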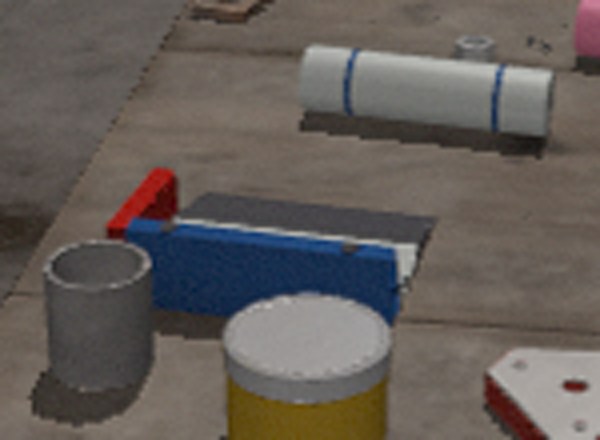

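The crops show the ramp foot corners at scene (245, 205) and (286.5, 191.8), and at side (274, 224.3) and (216.3, 218.3). The bar's ends are at scene (254.5, 231) and (311.5, 213), and at side (302.3, 195.5) and (241, 190). The nut is at scene (304.5, 254).

```bash
cat > m.py <<'E'
from h import *
P=eyes.camera_params("scene");Q=eyes.camera_params("side")
A=lambda u,v:(190+u/4,140+v/4)
B=lambda u,v:(165+u/4,170+v/4)
def pr(n,x): print(n,np.round(x,4))
pr("scene footL",onz(P,*A(220,260),0));pr("scene footR",onz(P,*A(386,207),0))
pr("side footL",onz(Q,*B(436,217),0));pr("side footR",onz(Q,*B(205,193),0))
pr("crestL",onz(P,*A(182,204),.013));pr("crestR",onz(P,*A(345,155),.013))
pr("V far top L",onz(P,*A(150,163),.018))
pr("fence topback scene L",onz(P,*A(133,125),.042));pr("R",onz(P,*A(303,82),.042))
pr("fence topback side L",onz(Q,*B(397,251),.042));pr("R",onz(Q,*B(130,222),.042))
for n,a,b in(("barL",A(258,364),B(549,102)),("barR",A(487,293),B(306,80))):
    pr(n,tri(P,a,Q,b)[0]);print(tri(P,a,Q,b)[1]);pr("s",onz(P,*a,.02));pr("q",onz(Q,*b,.02))
for n,a,b in(("ring1",A(312,347),B(497,97)),("ring2",A(448,304),B(349,83))): pr(n,tri(P,a,Q,b)[0])
pr("nut s",onz(P,*A(460,440),.014));pr("nut q",onz(Q,*B(475,44),.014))
pr("tin",onz(Q,*B(308,335),.049));pr("pipe",onz(Q,*B(99,265),.052))
E
python3 m.py
```

```text
scene footL [0.5369 0.0795 0.    ]
scene footR [0.6645 0.0665 0.    ]
side footL [0.5353 0.0797 0.    ]
side footR [0.6645 0.0682 0.    ]
crestL [0.543  0.1329 0.013 ]
crestR [0.6713 0.1204 0.013 ]
V far top L [0.5499 0.1835 0.018 ]
fence topback scene L [0.5468 0.1987 0.042 ]
R [0.68   0.1817 0.042 ]
fence topback side L [0.5452 0.202  0.042 ]
R [0.6764 0.1901 0.042 ]
barL [ 0.4786 -0.043   0.0203]
0.0015442773586543015
s [ 0.4797 -0.0424  0.02  ]
q [ 0.4779 -0.0427  0.02  ]
barR [ 0.6297 -0.0656  0.0175]
0.005283244175429868
s [ 0.6308 -0.0668  0.02  ]
q [ 0.6262 -0.0551  0.02  ]
ring1 [ 0.511  -0.0485  0.0201]
ring2 [ 0.6023 -0.0614  0.0187]
nut s [ 0.5335 -0.151   0.014 ]
nut q [ 0.5283 -0.1475  0.014 ]
tin [0.5738 0.2969 0.049 ]
pipe [0.6752 0.2534 0.052 ]
```

Block: origin about (0.608, 0.147), yaw −5.4°. The two views agree and the ramp foot measures 129 mm. Bar: centre about (0.5545, −0.054), yaw −8.2°, and its 150 mm length and 20 mm height check out. In the block frame the bar is at (−34, −205) mm and the nut at (−49, −302) mm. The plan is to push with the fingers open and spread along the bar.

```bash
cat >> h.py <<'E'
from scipy.spatial.transform import Rotation as Ro
YAW=np.radians(-5.4); O=np.array([.608,.147])
BX=np.array([np.cos(YAW),np.sin(YAW)]); BY=np.array([-BX[1],BX[0]])
def go(bx,by,z):
    s=manip.read_state(); R=Ro.from_rotvec(s["eef_rot"]); p=np.array(s["tcp_pos"])
    t=np.r_[O+bx*BX+by*BY,z]; d=R.inv().apply(t-p)*100
    y=R.as_matrix()[:2,1]; a=np.degrees(np.arctan2(y[1],y[0]))
    r=p[:2]-O
    print("t",s["time_s"],"block xy",(r@BX).round(4),(r@BY).round(4),"z",p[2].round(4),"delta cm",d.round(2),"toolrz deg",round(a+5.4,2),"tilt",R.as_matrix()[2].round(3),"F",np.round(s["contact_force"],1),"q",np.round(s["qpos"],2))
E
python3 -c "
from h import *
go(-.034,-.253,.405)"
```

```text
t 0.1 block xy -0.4732 0.4097 z 0.4035 delta cm [-5.567e+01 -5.676e+01 -3.000e-02] toolrz deg 79.08 tilt [ 0.    -0.002 -1.   ] F [-0.5  0.7 -0.2] q [ 1.22  0.31  1.64  0.    1.2  -0.07]
```

Emit:
arm_command(deltas=[[-3.5,-3.5,0,0,0,0],[-3.5,-3.5,0,0,0,0],[-3.5,-3.5,0,0,0,0],[-3.5,-3.5,0,0,0,0],[-3.5,-3.5,0,0,0,0],[-3.5,-3.5,0,0,0,0],[-3.5,-3.5,0,0,0,0],[-3.5,-3.5,0,0,0,0],[-3.5,-3.5,0,0,0,0],[-3.5,-3.5,0,0,0,0]], gripper=1)

```text
time_s: 1.1
tcp_pos: [0.4134, 0.1636, 0.4045]
eef_rot: [0.446, 3.11, 0.0]
contact_force: [1.1, 0.5, -0.1]
grip_width: 0.998
gripper_force: 0.0
```

Emit:
arm_command(deltas=[[-3.5,-3.5,0,0,0,0],[-3.5,-3.5,0,0,0,0],[-3.5,-3.5,0,0,0,0],[-3.5,-3.5,0,0,0,0],[-3.5,-3.5,0,0,0,0],[-3.0,-3.0,0,0,0,0],[0,0,0,0,0,8],[0,0,0,0,0,8],[0,0,0,0,0,8],[0,0,0,0,0,8]])

```text
time_s: 2.1
tcp_pos: [0.5521, -0.089, 0.4039]
eef_rot: [-1.294, -2.861, 0.0]
contact_force: [1.1, 0.4, -0.4]
grip_width: 0.999
gripper_force: 0.0
```

Emit:
arm_command(deltas=[[0,0,0,0,0,8],[0,0,0,0,0,8],[0,0,0,0,0,8],[0,0,0,0,0,8],[0,0,0,0,0,8],[0,0,0,0,0,7],[0,0,4,0,0,0],[0,0,4,0,0,0],[0,0,0,0,0,0],[0,0,0,0,0,0]])

```text
time_s: 3.1
tcp_pos: [0.552, -0.0887, 0.324]
eef_rot: [-2.32, -2.114, 0.002]
contact_force: [-0.4, -0.3, 1.3]
grip_width: 0.996
gripper_force: 0.0
```

```bash
python3 -c "
from h import *
go(-.034,-.253,.200)"
```

```text
t 3.1 block xy -0.0336 -0.2399 z 0.324 delta cm [-1.32e+00 -1.00e-02  1.24e+01] toolrz deg 0.08 tilt [ 0.    -0.003 -1.   ] F [-0.4 -0.3  1.3] q [-0.24  0.27  1.85 -0.    1.01 -0.14]
```

Emit:
arm_command(deltas=[[-1.3,0,2,0,0,0],[0,0,4,0,0,0],[0,0,4,0,0,0],[0,0,2.4,0,0,0],[0,0,0,0,0,0],[0,0,0,0,0,0]])

```text
time_s: 3.7
tcp_pos: [0.5526, -0.1021, 0.2027]
eef_rot: [2.32, 2.114, 0.003]
contact_force: [-0.1, 0.1, 0.8]
grip_width: 0.997
gripper_force: 0.0
```

```bash
python3 -c "
from h import *
go(-.034,-.253,.175)
a,_=grab('scene');b,_=grab('side')
a=cv2.resize(a[150:280,210:340],None,fx=3,fy=3);b=cv2.resize(b[130:260,210:340],None,fx=3,fy=3)
cv2.imwrite('pics/c.png',np.hstack([a,b])[:,:,::-1])"
```

```text
t 3.7 block xy -0.0317 -0.2532 z 0.2027 delta cm [ 0.02 -0.24  2.77] toolrz deg 0.09 tilt [-0.001  0.003 -1.   ] F [-0.1  0.1  0.8] q [-0.26  0.46  1.9  -0.    0.78 -0.17]
```

View pics/c.png

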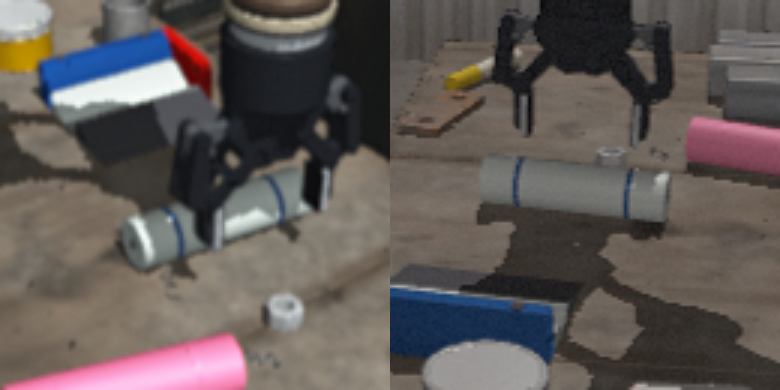

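The fingers hang behind the bar with the tips clear of it. The tips are at scene (282, 232) and (317, 218), and at side (293, 178) and (255, 174). The nut is clear.

```bash
python3 -c "
from h import *
P=eyes.camera_params('scene');Q=eyes.camera_params('side')
for a,b in(((281.7,231.7),(292.7,177.7)),((316.7,218.3),(255,174.3))):
    x,e=tri(P,a,Q,b); r=x[:2]-O; print(r@BX,r@BY,x[2],e)"
```

```text
-0.07807826002403212 -0.2578229544563324 0.04282891116017404 0.004320308156642935
0.017240938203315584 -0.2572181690366949 0.0429106986095657 0.0027312938036785704
```

Emit:
arm_command(deltas=[[0,0,2,0,0,0],[0,0,1,0,0,0],[0.3,0,0,0,0,0],[0.3,0,0,0,0,0],[0.3,0,0,0,0,0],[0.3,0,0,0,0,0],[0.3,0,0,0,0,0],[0.3,0,0,0,0,0],[0.4,0,0,0,0,0],[0.4,0,0,0,0,0]])

```text
time_s: 4.8
tcp_pos: [0.5536, -0.0755, 0.1707]
eef_rot: [-2.322, -2.116, -0.0]
contact_force: [0.0, -1.1, -0.0]
grip_width: 1.001
gripper_force: 0.1
```

Emit:
arm_command(deltas=[[0.4,0,0,0,0,0],[0.4,0,0,0,0,0],[0.4,0,0,0,0,0],[0.4,0,0,0,0,0],[0.4,0,0,0,0,0],[0.4,0,0,0,0,0],[0.4,0,0,0,0,0],[0.4,0,0,0,0,0],[0.4,0,0,0,0,0],[0.4,0,0,0,0,0]])

```text
time_s: 5.8
tcp_pos: [0.5573, -0.0357, 0.1707]
eef_rot: [2.322, 2.116, 0.0]
contact_force: [-0.0, -1.2, 0.6]
grip_width: 1.001
gripper_force: 0.2
```

```bash
python3 -c "
from h import *
go(-.034,-.107,.175)
a,_=grab('scene');b,_=grab('side')
a=cv2.resize(a[130:260,210:340],None,fx=3,fy=3);b=cv2.resize(b[130:260,190:320],None,fx=3,fy=3)
cv2.imwrite('pics/d.png',np.hstack([a,b])[:,:,::-1])"
```

```text
t 5.8 block xy -0.0333 -0.1866 z 0.1707 delta cm [ 7.96 -0.06 -0.43] toolrz deg 0.08 tilt [ 0.  0. -1.] F [-0.  -1.2  0.6] q [-0.14  0.51  1.91  0.    0.72 -0.05]
```

View pics/d.png

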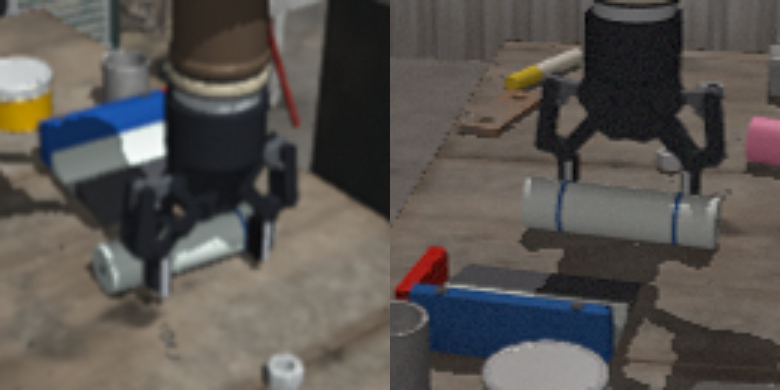

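The bar is ahead of both fingers and square to them. Its ends are at side (235, 198) and (299, 204), and the nut is untouched. I'll keep rolling.

Emit:
arm_command(deltas=[[0.4,0,0,0,0,0],[0.4,0,0,0,0,0],[0.4,0,0,0,0,0],[0.4,0,0,0,0,0],[0.4,0,0,0,0,0],[0.4,0,0,0,0,0],[0.4,0,0,0,0,0],[0.4,0,0,0,0,0],[0.4,0,0,0,0,0],[0.4,0,0,0,0,0]])

```text
time_s: 6.9
tcp_pos: [0.561, 0.0042, 0.1707]
eef_rot: [2.322, 2.116, 0.0]
contact_force: [-0.5, -0.1, -0.5]
grip_width: 1.0
gripper_force: 0.2
```

Emit:
arm_command(deltas=[[0.4,0,0,0,0,0],[0.4,0,0,0,0,0],[0.4,0,0,0,0,0],[0.4,0,0,0,0,0],[0.4,0,0,0,0,0],[0.4,0,0,0,0,0],[0.4,0,0,0,0,0],[0.4,0,0,0,0,0],[0.4,0,-0.1,0,0,0],[0.4,0,-0.1,0,0,0]])

```text
time_s: 7.9
tcp_pos: [0.5649, 0.043, 0.1731]
eef_rot: [2.319, 2.116, -0.002]
contact_force: [-1.1, -6.4, 3.4]
grip_width: 0.998
gripper_force: 3.1
```

Emit:
arm_command(deltas=[[0.4,0,-0.1,0,0,0],[0.4,0,-0.1,0,0,0],[0.4,0,-0.1,0,0,0],[0.4,0,-0.1,0,0,0],[0.4,0,-0.1,0,0,0],[0.4,0,-0.1,0,0,0],[0.4,0,-0.1,0,0,0],[0.4,0,-0.1,0,0,0],[0.4,0,-0.1,0,0,0]])

```text
time_s: 8.8
tcp_pos: [0.5685, 0.0786, 0.1825]
eef_rot: [2.32, 2.115, -0.002]
contact_force: [-0.8, -5.8, 3.0]
grip_width: 1.002
gripper_force: 3.1
```

```bash
python3 -c "
from h import *
go(-.034,-.045,.183)
a,_=grab('scene');b,_=grab('side')
a=cv2.resize(a[130:260,210:340],None,fx=3,fy=3);b=cv2.resize(b[160:290,180:310],None,fx=3,fy=3)
cv2.imwrite('pics/e.png',np.hstack([a,b])[:,:,::-1])"
```

```text
t 8.8 block xy -0.0329 -0.0718 z 0.1825 delta cm [ 2.68 -0.11 -0.05] toolrz deg 0.13 tilt [-0.002  0.001 -1.   ] F [-0.8 -5.8  3. ] q [ 0.06  0.51  1.87 -0.    0.76  0.16]
```

View pics/e.png

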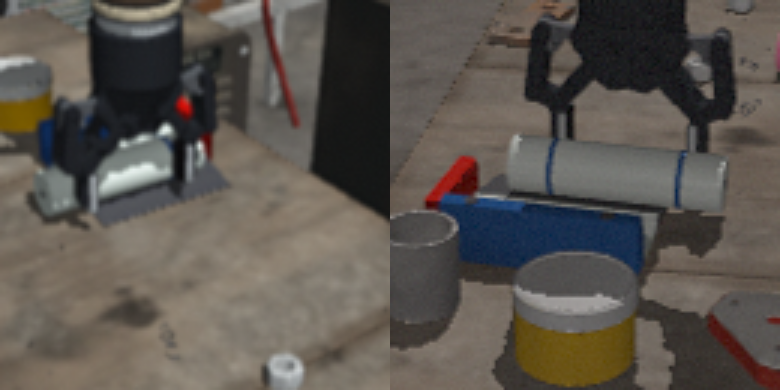

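The bar is climbing the ramp parallel to the V, and its end is clear of the red stop. I'll push it over the crest.

Emit:
arm_command(deltas=[[0.4,0,-0.1,0,0,0],[0.4,0,-0.1,0,0,0],[0.4,0,-0.1,0,0,0],[0.4,0,-0.1,0,0,0],[0.4,0,0,0,0,0],[0.4,0,0,0,0,0],[0.3,0,0,0,0,0],[0.3,0,0,0,0,0],[0.3,0,0,0,0,0],[0,0,0,0,0,0]])

```text
time_s: 9.9
tcp_pos: [0.571, 0.113, 0.1855]
eef_rot: [-2.321, -2.117, 0.0]
contact_force: [0.5, -0.1, 0.5]
grip_width: 1.0
gripper_force: 0.0
```

```bash
python3 -c "
from h import *
go(-.034,-.09,.183)
a,_=grab('scene');b,_=grab('side')
a=cv2.resize(a[130:260,210:340],None,fx=3,fy=3);b=cv2.resize(b[160:290,180:310],None,fx=3,fy=3)
cv2.imwrite('pics/f.png',np.hstack([a,b])[:,:,::-1])"
```

```text
t 9.9 block xy -0.0337 -0.0374 z 0.1855 delta cm [-5.26 -0.04  0.25] toolrz deg 0.12 tilt [ 0. -0. -1.] F [ 0.5 -0.1  0.5] q [0.12 0.52 1.85 0.   0.77 0.21]
```

View pics/f.png

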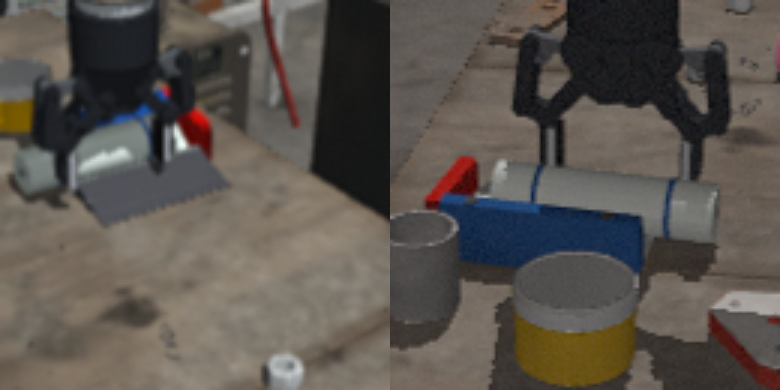

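The bar has dropped into the V and the fingers read zero force. Its free end is at side (289, 230.7) and the gap to the stop is visible. Next I'll locate that end and retreat.

Emit:
arm_command(deltas=[[-2,0,0,0,0,0],[-2,0,-3,0,0,0],[0,0,-4,0,0,0],[0,-4,-3,0,0,0],[2,-4,0,0,0,0],[3,-4,0,0,0,0],[2,0,0,0,0,0],[0,0,0,0,0,0]], gripper=0)

```text
time_s: 10.8
tcp_pos: [0.4534, 0.1549, 0.286]
eef_rot: [2.319, 2.119, 0.002]
contact_force: [0.9, -0.4, -0.0]
grip_width: -0.002
gripper_force: 0.0
```

```bash
python3 -c "
from h import *
Q=eyes.camera_params('side')
x=onz(Q,289,230.7,.027); r=x[:2]-O; print('end',r@BX,r@BY)
go(-.14,0,.195)
print(manip.read_state()['grip_width'])
a,_=grab('scene');b,_=grab('side')
a=cv2.resize(a[130:240,180:310],None,fx=3,fy=3);b=cv2.resize(b[180:290,190:320],None,fx=3,fy=3)
cv2.imwrite('pics/g.png',np.hstack([a,b])[:,:,::-1])"
```

```text
end -0.10861295022825461 0.0007628532252923101
t 10.8 block xy -0.1546 -0.0067 z 0.286 delta cm [0.65 1.46 9.1 ] toolrz deg 0.25 tilt [ 0.001  0.001 -1.   ] F [ 0.9 -0.4 -0. ] q [0.24 0.19 2.06 0.   0.89 0.33]
-0.001731866520453189
```

View pics/g.png

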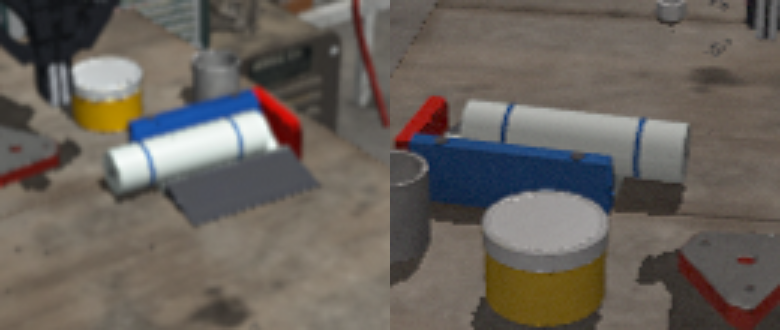

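The bar is seated in the V with its free end at about x = −108 mm and a gap of about 23 mm to the stop. The shut fingers are beyond the free end. I'll lower them and push endways.

Emit:
arm_command(deltas=[[0.6,0,3,0,0,0],[0,0,3,0,0,0],[0,0,2,0,0,0],[0,0,1.6,0,0,0],[0,0.6,0,0,0,0],[0,0.6,0,0,0,0],[0,0.6,0,0,0,0],[0,0.4,0,0,0,0],[0,0.4,0,0,0,0],[0,0.4,0,0,0,0]])

```text
time_s: 11.9
tcp_pos: [0.4854, 0.1566, 0.1903]
eef_rot: [2.322, 2.116, 0.001]
contact_force: [-0.6, -0.8, -0.6]
grip_width: 0.002
gripper_force: 0.0
```

Emit:
arm_command(deltas=[[0,0.3,0,0,0,0],[0,0.3,0,0,0,0],[0,0.3,0,0,0,0],[0,0.3,0,0,0,0]])

```text
time_s: 12.3
tcp_pos: [0.496, 0.1553, 0.1892]
eef_rot: [-2.321, -2.115, 0.004]
contact_force: [-3.1, -1.2, 2.0]
grip_width: -0.004
gripper_force: 1.7
```

```bash
python3 -c "
from h import *
go(-.1,0,.19)"
```

```text
t 12.3 block xy -0.1123 -0.0022 z 0.1892 delta cm [ 0.22  1.23 -0.08] toolrz deg 0.09 tilt [-0.001 -0.002 -1.   ] F [-3.1 -1.2  2. ] q [ 0.22  0.43  2.   -0.    0.72  0.31]
```

Emit:
arm_command(deltas=[[0,0.2,0,0,0,0],[0,0.2,0,0,0,0],[0,0.2,0,0,0,0],[0,0.1,0,0,0,0],[0,0,0,0,0,0]])

```text
time_s: 12.8
tcp_pos: [0.504, 0.1548, 0.1896]
eef_rot: [2.322, 2.116, 0.001]
contact_force: [-2.1, -0.4, -0.8]
grip_width: -0.0
gripper_force: 0.8
```

Emit:
arm_command(deltas=[[0,0.1,0,0,0,0],[0,0.1,0,0,0,0],[0,0,0,0,0,0]])

```text
time_s: 13.1
tcp_pos: [0.5058, 0.1546, 0.1897]
eef_rot: [2.322, 2.116, 0.001]
contact_force: [-2.0, 0.4, -1.2]
grip_width: -0.001
gripper_force: 0.9
```

Emit:
arm_command(deltas=[[0,0.1,0,0,0,0],[0,0.1,0,0,0,0],[0,0,0,0,0,0]])

```text
time_s: 13.4
tcp_pos: [0.5079, 0.1544, 0.1897]
eef_rot: [2.322, 2.116, 0.001]
contact_force: [-2.8, -0.0, -0.2]
grip_width: -0.002
gripper_force: 0.9
```

```bash
python3 -c "
from h import *
go(-.1,0,.19)"
```

```text
t 13.4 block xy -0.1003 -0.002 z 0.1897 delta cm [ 0.2   0.03 -0.03] toolrz deg 0.08 tilt [ 0.     0.001 -1.   ] F [-2.8 -0.  -0.2] q [ 0.21  0.44  1.97 -0.    0.73  0.31]
```

No stop force yet, so I'll keep creeping forward.

Emit:
arm_command(deltas=[[0,0.1,0,0,0,0],[0,0.1,0,0,0,0],[0,0,0,0,0,0]])

```text
time_s: 13.7
tcp_pos: [0.5099, 0.1542, 0.1897]
eef_rot: [2.322, 2.116, 0.001]
contact_force: [-0.8, 0.8, -0.3]
grip_width: 0.0
gripper_force: 1.0
```

Emit:
arm_command(deltas=[[0,0.1,0,0,0,0],[0,0.1,0,0,0,0],[0,0,0,0,0,0]])

```text
time_s: 14.0
tcp_pos: [0.5108, 0.1542, 0.1896]
eef_rot: [-2.321, -2.114, 0.004]
contact_force: [-6.3, 0.9, 3.7]
grip_width: 0.002
gripper_force: 3.1
```

Emit:
arm_command(deltas=[[0,0.1,0,0,0,0],[0,0,0,0,0,0]])

```text
time_s: 14.2
tcp_pos: [0.5111, 0.1541, 0.1895]
eef_rot: [-2.32, -2.113, 0.007]
contact_force: [-8.0, 1.1, 5.1]
grip_width: 0.006
gripper_force: 4.0
```

The force is rising and the arm has stopped advancing, so the bar is butted against the stop. I'll back off slowly and then rise.

Emit:
arm_command(deltas=[[0,-0.2,0,0,0,0],[0,-0.3,0,0,0,0],[0,-1,0,0,0,0],[0,-2,0,0,0,0],[0,-1,-3,0,0,0],[0,0,-4,0,0,0],[0,-4,-3,0,0,0],[0,-4,0,0,0,0],[0,0,0,0,0,0],[0,0,0,0,0,0]])

```text
time_s: 15.2
tcp_pos: [0.3875, 0.1656, 0.2901]
eef_rot: [2.32, 2.116, 0.003]
contact_force: [0.5, 0.0, 0.0]
grip_width: 0.001
gripper_force: 0.0
```

```bash
python3 -c "
from h import *
go(-.2,0,.29)
a,_=grab('scene');b,_=grab('side')
a=cv2.resize(a[130:270,180:310],None,fx=3,fy=3);b=cv2.resize(b[150:290,190:320],None,fx=3,fy=3)
cv2.imwrite('pics/i.png',np.hstack([a,b])[:,:,::-1])"
```

```text
t 15.2 block xy -0.2213 -0.0022 z 0.2901 delta cm [0.22 2.13 0.01] toolrz deg 0.14 tilt [ 0.001  0.002 -1.   ] F [0.5 0.  0. ] q [ 0.3   0.07  2.18 -0.    0.88  0.39]
```

View pics/i.png

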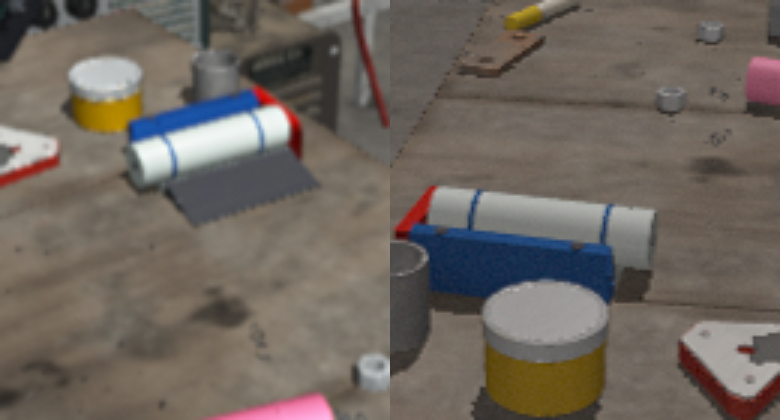

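The bar lies in the V with its end against the red stop: scene crop end (290, 125), side crop end (432, 205). The bystanders have not moved and the arm is clear, so I'm handing it in.

```bash
python3 -c "
from workcell import manip
print(manip.close_job())"
```

```text
the job is handed in; nothing more can be done
None
```

The bar was rolled up the ramp into the V and pushed endways until it butted against the red stop; the last pictures show the bystanders in place and the arm clear, and the job was handed in at about 15 s (no verdict was returned).

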